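# Lay the upright angle bracket down on the bench board

### The job

Lay the upright steel angle bracket down on the wooden board, with the fingertips only: push its tall leg over so that the bracket tips about its heel against the board's brass-faced edge, and keep a fingertip on it all the way so that it comes down slowly and lands gently instead of dropping. It must end with the tall leg flat on the board and the short foot standing up, square at the brass edge, and the robot clear of it. Do not grip, lift or press it hard, do not shove it along, and leave the other things where they are.

Things in the scene. Friction and masses are not known exactly. Their poses are not given: they have to be found in the camera images.
- bracket: L-shaped steel angle bracket, 0.3 kg +-20 %, two 8 mm plates 50 mm wide, standing on its short foot. Origin: middle of the heel, the outer bottom edge where the plates meet. x runs along the foot to the toe (70 mm), z up the tall leg (100 mm; outer face x = 0, inner face x = 8 mm), y along the width. Pushing the leg's open inner face towards -x tips it onto the board
- heel (a point): the bracket's heel, same point as its origin. The centre of mass lies 17 mm from the leg's outer face and 32 mm above the heel: past about 30 degrees of lean the bracket falls by itself
- leg_top (a point): middle of the tall leg's top end, 100 mm above the heel. A slot 10 mm wide runs through the middle of the leg from 32 to 78 mm above the heel
- toe (a point): middle of the upper edge of the foot's free end, 70 mm from the heel, 8 mm above the foot's underside. It swings up as the bracket tips; a finger above it can hold it back. A slot 10 mm wide runs through the foot 22 to 55 mm from the heel
- board: pale wooden board fixed on the bench, 120 mm along x, 140 mm along y, 5 mm thick, origin at the centre of its underside. Its edge at x = +60 mm, faced with brass, is the stop: the bracket's heel stands 2 to 4 mm outside it, foot pointing away (its x along the board's x within 0.05 rad), within 12 mm of the edge's middle. The bracket tips about this edge while its heel may draw out 5 to 16 mm
- brass_weight_2: small brass weight, 25 mm across, 23 mm high, standing on the board beside the landing place, about 56 mm to the board's +y side; must stay. Origin under its centre.
- brass_weight_1: brass weight, 32 mm across, 30 mm high, on the bench beside the board's -y edge; must stay. Origin under its centre.
- matchbox: red matchbox 36 x 52 x 15 mm on the bench beside the board's +y edge; must stay. Origin under its centre.
- burnisher: burnisher with dark handle, 126 mm long, 12 mm high, lying along the board's far (-x) edge; must stay. Origin under its centre.
- quartz_rough: rough milky crystal about 20 mm big, on the bench off the board's corner on the bracket's side (+x, +y); must stay. Origin under its centre.

How it is judged (in metres and radians):
On the way:
1. the bracket leans over between 29 and 75 degrees while a fingertip is on it, for 0.2 s (angle between bracket's own z axis and vertical between 0.5 and 1.3 rad and contact force between the fingers and bracket above 0.05 N), for 0.2 s.
At the end, for the whole second after the job is handed in: The bracket lies at rest with its tall leg flat on the board (within 0.07 rad) and the foot standing up, the heel between 8 mm inside and 25 mm outside the brass edge and within 35 mm of where it began, square to the edge within 0.2 rad (angle between bracket's own x axis and vertical below 0.07 rad and x of heel in the frame of board between 0.052 and 0.085 m and distance of heel from where it was at the start of the episode below 0.035 m and angle between the y axis of bracket and the y axis of board, either way round below 0.2 rad and contact force between bracket and board above 0.5 N and linear speed of bracket below 0.02 m/s and angular speed of bracket below 0.1 rad/s); the robot touches nothing.
It fails at once if the bracket drops instead of being lowered (turns faster than 5 rad/s; about 1 cm of free fall of the leg's end at the landing) (angular speed of bracket above 5 rad/s).
It fails at once if the bracket is lifted: its heel rises more than 30 mm above the bench (height (world z) of heel above 0.03 m).
It fails at once if the fingers grip the bracket or press it with more than 20 N (contact force between the fingers and bracket above 20 N).
It fails at once if one of the weights, the matchbox, the burnisher or the crystal is moved more than 15 mm (distance of any of brass_weight_1, brass_weight_2, matchbox, burnisher, quartz_rough from where it was at the start of the episode above 0.015 m).
It also fails if it takes over 48 s, if anything falls off the work surface, if the arm or the gripper's body presses on something with over 40 N, if the wrist force passes 120 N, or if a joint passes its speed limit or range.

### The arm

A 6-joint arm with a two-finger parallel gripper is mounted at the origin on a cart in front of the work surface, level with it; the furniture and walls round the work are solid. World frame = base frame: x ahead of the robot, y to its left, z up, the work surface at z = 0. Lengths are in m, angles in degrees, forces in N, time in s.
With the tool pointing down it reaches from about 0.35 to 0.875 m from the base axis. Payload 4.2 kg.
Tool frame: the origin (TCP) lies midway between the tips of the shut fingers; the grasp point (between the pads) lies 19 mm behind it; z points along the fingers, y is the direction in which the jaws open and shut (so a half turn about z gives the same grasp; the last joint's range is limited). The gripper opens to 87 mm and grips with 3 to 60 N. Pads are 19 mm wide; open, the fingers measure 117 mm over their backs; the gripper's body (75 mm by 190 mm) begins 51 mm behind the grasp point.
Start: joints at [-56.115, 22.042, 0.453, 0, -68.411, -14.817], TCP at [0.204, -0.591, 0.223] pointing down, gripper open.
Joint ranges: [-179.83, 179.83], [-69.29, 118.12], [-61.27, 80.66], [-181.25, 117.63], [-171.15, -9.14], [-177.46, 177.46]. Speed limits (degrees/s): [159.86, 159.86, 180, 180, 180, 180].

### API

Orientations are given as a 3x3 rotation matrix whose columns are the frame's x, y, z axes.
In Python, from station import r gives the robot as it stands.
- The arm moves only by the tool play_rows, never from a script. Its argument "commands" is a list that holds one entry, the list of rows, each a list of 7 numbers: the shift along the world's x, y, z in m, then the turn, a rotation vector about the world's x, y, z in rad, then the closure, from 0 (fully open) to 1 (shut). A call has 1 to 5 rows; each row is the pose to reach, as a shift and turn from the pose commanded when the call began; what a row does not reach only later rows make up. A row lasts 1/10 s, in which the tool goes at most 50 mm and 8.59 degrees, less where a joint would pass 70% of its speed; a pose out of reach is approached as far as the arm can. A call with a gripper value outside its range is refused whole. The fingers move at their own pace and stop on an object; the grip force is fixed at half the most. Time passes only in rows, so rows that repeat a pose let the fingers close. It gives the time, the measured TCP pose, the force and the opening at its end, in the units of the state.
- r.sense(): the state, without advancing time (a new reading comes with each control period).
- r.capture(name): name is "side" or "top" or "wrist"; returns a dict with "image" (420x560x3 uint8, red, green, blue), "range_z" (420x560 float32, m along the optical axis (not along the pixel's ray), 0 where there is no reading), "intrinsics" (3x3 intrinsics, pixels), "extrinsics" (4x4, takes a point from camera to world coordinates); the wrist camera has in their place "mount" (4x4, takes a point from camera to tool coordinates, whose origin is the TCP and whose axes are the flange's). Camera axes: x right, y up, looking along -z (the intrinsics and any distortion apply to the point x, -y, -z); pixel columns grow to the right and rows downward; lengths in m; the calibration is good to about 2 mm. A picture is of the moment at which its call begins: read the wrist's pose just before it.
- r.finish_job(): hands the job in, once; it reports no verdict.
The state is a dict: "time_s": time; "joints": joint angles; "joint_velocities": joint speeds; "effort": joint torques, N m; "tcp_pos": TCP position; "ee_rot": TCP orientation; "wrist_force": force on the tool from outside, world axes, zero at the start; "moment": the same for the moment, N m; "gripper_width": opening from 0.0 (shut) to 1.0 (fully open).
Only numpy, scipy, OpenCV 4.12 (cv2) and the standard library are available. Lean on these libraries where they do the work, as an engineer would, in place of code of your own. Each camera call takes 0.05 s, during which the arm holds its last target. There are 200 camera calls.

## Working session

There is one attempt and no reset: what is moved stays moved. The work goes in short steps, Python scripts to look and compute and a tool call to move; the robot and the scene stay as the last step left them, time stands still between calls to the robot, and variables do not carry over. Pictures are saved under pics/ and viewed, about 8 in all and at most 12, crops included, and the job is handed in when it is done.

Besides the shell and the picture viewer there is one more tool, called as a command line: name --argument value ..., lists and objects as JSON in quotes. play_rows: Moves the arm, as the interface text tells. Its arguments: {"type":"object","properties":{"commands":{"type":"array","items":{"type":"array","items":{"type":"array","items":{"type":"number"}}}}},"required":["commands"]}

```bash
ls; mkdir -p pics
python3 - <<'E'
from station import r
import cv2,numpy as np
s=r.sense();print(s)
for n in("top","side"):
    c=r.capture(n);np.savez(f"{n}0.npz",**{k:v for k,v in c.items() if isinstance(v,np.ndarray)})
    cv2.imwrite(f"pics/{n}0.png",c["image"][:,:,::-1]);print(c["intrinsics"],c["extrinsics"],[k for k in c])
E
```

```text
pics
{'time_s': 0.0, 'joints': array([-5.61170081e+01,  2.20906759e+01,  3.77287110e-01, -3.14186645e-02,
       -6.84122024e+01, -1.48170967e+01]), 'joint_velocities': array([ 0.09069789,  0.00206901,  0.02154909, -0.0174305 , -0.04027877,
       -0.11285413]), 'effort': array([-5.18525867e-04, -3.90668464e+01,  1.87406230e+01,  4.21978980e+00,
        1.09322867e-02, -1.96146780e-04]), 'tcp_pos': array([ 0.20397991, -0.59010596,  0.22143721]), 'ee_rot': array([[-9.45209559e-01, -3.26463247e-01, -7.98692743e-04],
       [-3.26464217e-01,  9.45207220e-01,  2.10395359e-03],
       [ 6.80666258e-05,  2.24942165e-03, -9.99997468e-01]]), 'wrist_force': array([ 0.54455105,  0.57368613, -0.68154775]), 'moment': array([ 0.02129253, -0.021172  ,  0.00140022]), 'gripper_width': 0.9970937434382678}
[[491.5625882    0.         280.78427183]
 [  0.         491.5625882  207.66476113]
 [  0.           0.           1.        ]] [[ 1.29123809e-03  9.91569874e-01 -1.29566654e-01  4.70592729e-01]
 [-9.99952308e-01  2.60016503e-05 -9.76635590e-03  2.13926647e-01]
 [-9.68065534e-03  1.29573086e-01  9.91522617e-01  9.31961788e-01]
 [ 0.00000000e+00  0.00000000e+00  0.00000000e+00  1.00000000e+00]] ['image', 'range_z', 'intrinsics', 'extrinsics']
[[503.4134074    0.         279.46323818]
 [  0.         503.4134074  204.54132515]
 [  0.           0.           1.        ]] [[ 0.92629071  0.1370892  -0.35098727  0.25250148]
 [-0.37630189  0.38488465 -0.84276966 -0.52190171]
 [ 0.01955499  0.91272688  0.408102    0.4521871 ]
 [ 0.          0.          0.          1.        ]] ['image', 'range_z', 'intrinsics', 'extrinsics']
```

View pics/top0.png

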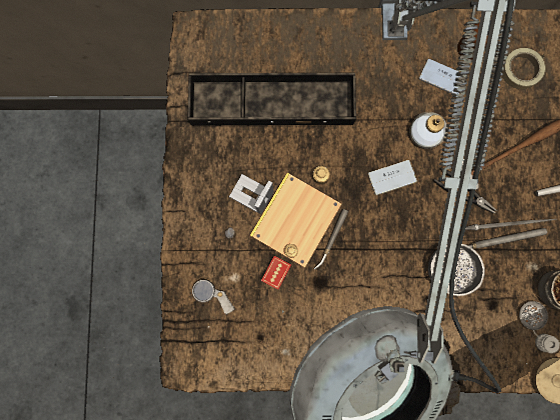

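View pics/side0.png

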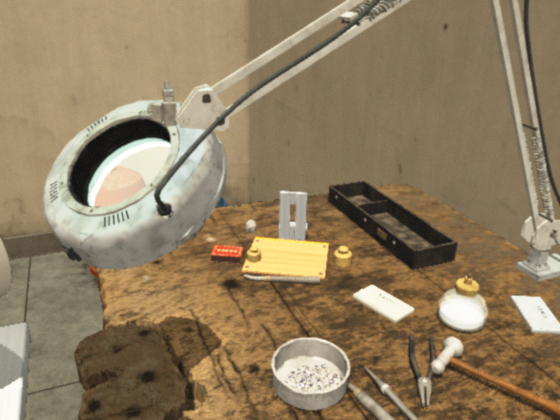

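The top view shows the bracket at about (250,193), with its foot pointing left. The board is centred at (297,219), the small weight is at (291,250) and the crystal at (230,232). A lamp overhangs at (390,370). Next I'll enlarge the crop and print point data.

```bash
cat > h.py <<'E'
import numpy as np
def world(c,u,v,z=None,d=None):
    K=c["intrinsics"];E=c["extrinsics"]
    ray=np.array([(u-K[0,2])/K[0,0],-(v-K[1,2])/K[1,1],-1.])
    dw=E[:3,:3]@ray;o=E[:3,3]
    t=d if z is None else (z-o[2])/dw[2]
    return o+t*dw
def cloud(c):
    K=c["intrinsics"];E=c["extrinsics"];d=c["range_z"]
    v,u=np.mgrid[:d.shape[0],:d.shape[1]]
    p=np.stack([(u-K[0,2])/K[0,0]*d,-(v-K[1,2])/K[1,1]*d,-d],-1)
    return p@E[:3,:3].T+E[:3,3]
E
python3 - <<'E'
import numpy as np,cv2
from h import *
c=np.load("top0.npz");im=c["image"][:,:,::-1]
cr=cv2.resize(im[165:285,215:375],None,fx=5,fy=5,interpolation=cv2.INTER_CUBIC);cv2.imwrite("pics/topcrop.png",cr)
P=cloud(c);np.set_printoptions(precision=3,suppress=True,linewidth=220)
Z=P[...,2]
print((Z[172:214:2,226:280:2]*1000).astype(int))
# big picture obstacles: tall stuff
for (a,b) in [(60,130),(130,290),(290,420)]:
    m=(Z[a:b]>0.12);print(a,P[a:b][m].min(0) if m.any() else 0,P[a:b][m].max(0) if m.any() else 0)
S=np.load("side0.npz");Q=cloud(S).reshape(-1,3)
m=(Q[:,2]>.12)&(Q[:,0]<.8)&(abs(Q[:,1])<.7);q=Q[m]
for x in np.arange(0,.8,.1):
    k=q[(q[:,0]>=x)&(q[:,0]<x+.1)]
    if len(k):print(x,k.min(0),k.max(0),len(k))
E
```

```text
[[  0   2  -1 931   0  -1   0   0  -1   0  -1   1  -2   0  -1   0   0   0   0   1   0  -2   0  -1   1   0   0]
 [ -1   2   0   1   2   0 931   0   5   0   0   0  -3   0   0   1   0   0   0   1  -3   0   0   2   0   1  -2]
 [ -2  -1  -1   0   0  -2   0   8   7   7   7   3   0   1   0   1   2  -2   0   3  -1   2   0  -4  -2   0   1]
 [  2   0  -2   0   0  -1   0   5   6   6   9   5   1   0  -1   2   1   0  -2  -2   0   0   0   0  -1   0   0]
 [  1   0   0  -1   0  -2   7   4   6   7   7   7   7   2  -1  -1   0   1   0  -2  -2 100   0   0  -1   1   2]
 [ -1   0   0  -3   0   0   7   6   7  10  10   8   7   8   8   9  -2  -1   0   0   0  99 101   0   0   0   0]
 [  0   0   0   0   0   7   6   7   8   4   8   9   6   8  11   7   7   6   0   3  99  99 100  -1  -1   0   0]
 [ -1   2  -1   2  10   6   9   5   8   7   6  10   9   5  11   8   6   7   8   7 102  97  93  66  -1   0   0]
 [  0   2  -2  -2   6   7   3  10   3   0   4   5   5  10   7   9   5   6   5  99 100  99  80  46   0 931   5]
 [ -1   2   0   9   9   7   7   7  -1   1  -1   0   6   8   6   7   8   9   5  98  99  90  63  34   0
[... 1065 characters left out ...]
0   9   5  51  42  13   4   5   2   7   3   3   2   1]
 [  0  -1  -1   1   0  -1   0   0  -1  -1   0  -2   0   0  -1  -1  12  27   0   5   5   5   5   6   6   4   2]]
60 [ 0.471 -0.001  0.421] [0.683 0.214 0.932]
130 [0.45  0.004 0.323] [0.621 0.214 0.932]
290 [ 0.259 -0.063  0.18 ] [0.471 0.214 0.932]
0.1 [0.146 0.028 0.121] [0.162 0.071 0.19 ] 488
0.2 [ 0.201 -0.522  0.138] [0.3   0.187 0.452] 11650
0.30000000000000004 [ 0.3   -0.066  0.152] [0.4   0.172 0.342] 13232
0.4 [ 0.4   -0.001  0.217] [0.5   0.091 0.397] 2733
0.5 [0.5   0.002 0.353] [0.6   0.049 0.433] 2305
0.6000000000000001 [0.6   0.001 0.41 ] [0.64  0.047 0.433] 258
0.7000000000000001 [0.759 0.006 0.349] [0.8   0.019 0.434] 728
```

View pics/topcrop.png

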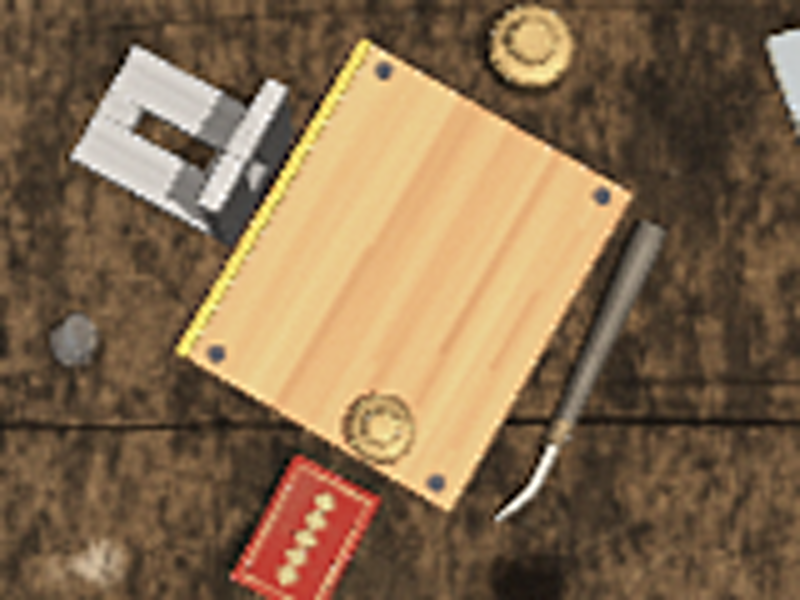

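Run:
```python
import numpy as np
from h import *
np.set_printoptions(precision=4,suppress=True,linewidth=200)
c=np.load("top0.npz");f=lambda x,y,z:world(c,x/5+215-.4,y/5+165-.4,z)
B=np.array([f(365,40,.005),f(632,190,.005),f(450,510,.005),f(182,352,.005)]);print("board A B C D\n",B,[np.linalg.norm(B[i]-B[i-1]) for i in range(4)],B.mean(0))
L=np.array([f(x,y,.1) for x,y in[(268,80),(290,92),(215,208),(198,198)]]);print("leg top\n",L,L.mean(0),np.linalg.norm(L[1]-L[2]))
F=np.array([f(x,y,.008) for x,y in[(133,45),(72,158)]]);print("toe\n",F,F.mean(0),np.linalg.norm(F[0]-F[1]))
for n,x,y,z in[("bw2",380,425,.023),("bw1",532,45,.03),("match",305,520,.015),("quartz",75,340,.015),("burn",585,340,.01)]:print(n,f(x,y,z))
# cloud fine
P=cloud(c);m=(P[...,2]>.08)&(P[...,0]<.72)&(c["range_z"]>.05)
v,u=np.where(m);sel=(u>232)&(u<285)&(v>170)&(v<225);q=P[v[sel],u[sel]];t=q[q[:,2]>.094];print("legtop cloud",t.mean(0),len(t))
S=np.load("side0.npz");Q=np.r_[cloud(S)[S["range_z"]>.05],P[c["range_z"]>.05]]
Q=Q[(Q[:,2]>.1)&(Q[:,0]<1.1)&(abs(Q[:,1])<.75)]
for x in np.arange(0,1.1,.1):
  for y in np.arange(-.7,.7,.1):
    k=Q[(Q[:,0]>=x)&(Q[:,0]<x+.1)&(Q[:,1]>=y)&(Q[:,1]<y+.1)]
    if len(k)>15:print("%.1f %.1f z %.2f..%.2f  n%d"%(x,y,k[:,2].min(),k[:,2].max(),len(k)))
```

```text
board A B C D
 [[0.6596 0.2101 0.005 ]
 [0.6014 0.1085 0.005 ]
 [0.4805 0.1783 0.005 ]
 [0.5396 0.2793 0.005 ]] [np.float64(0.13849189171040227), np.float64(0.11701436661440968), np.float64(0.13966217970554315), np.float64(0.11698692657604826)] [0.5703 0.194  0.005 ]
leg top
 [[0.6262 0.2438 0.1   ]
 [0.6221 0.2362 0.1   ]
 [0.5818 0.2617 0.1   ]
 [0.5853 0.2676 0.1   ]] [0.6039 0.2523 0.1   ] 0.04762177680605445
toe
 [[0.6571 0.2989 0.008 ]
 [0.6133 0.3216 0.008 ]] [0.6352 0.3103 0.008 ] 0.049315282808456706
bw2 [0.5114 0.2047 0.023 ]
bw1 [0.6526 0.1478 0.03  ]
match [0.4766 0.2324 0.015 ]
quartz [0.5434 0.3187 0.015 ]
burn [0.5439 0.1275 0.01  ]
legtop cloud [0.6033 0.2532 0.0994] 144
0.1 -0.0 z 0.11..0.19  n511
0.2 -0.1 z 0.15..0.22  n1650
0.2 -0.0 z 0.14..0.23  n6819
0.2 0.1 z 0.19..0.29  n5129
0.2 0.2 z 0.22..0.26  n98
0.3 -0.1 z 0.15..0.32  n5478
0.3 -0.0 z 0.19..0.34  n10567
0.3 0.1 z 0.22..0.31  n7938
0.3 0.2 z 0.24..0.27  n181
0.4 -0.0 z 0.22..0.40  n5632
0.4 0.1 z 0.26..0.30  n518
0.5 -0.0 z 0.35..0.45  n5125
0.5 0.2 z 0.10..0.10  n19
0.6 -0.0 z 0.41..0.54  n5264
0.6 0.2 z 0.10..0.10  n30
0.7 -0.0 z 0.35..0.54  n1752
0.8 -0.1 z 0.14..0.27  n809
0.8 -0.0 z 0.13..0.43  n3124
0.9 -0.1 z 0.10..0.23  n813
0.9 -0.0 z 0.10..0.23  n298
1.0 -0.0 z 0.10..0.22  n414
1.0 0.1 z 0.10..0.43  n4443
1.0 0.2 z 0.10..0.43  n4672
1.0 0.3 z 0.10..0.42  n4915
1.0 0.4 z 0.10..0.42  n3972
1.0 0.5 z 0.10..0.42  n3177
1.0 0.6 z 0.10..0.41  n2335
```

play_rows --commands '[[[-0.03, 0.09, 0.22, 0, 0, 0, 0.62], [-0.03, 0.09, 0.22, 0, 0, 0, 0.62], [-0.03, 0.09, 0.22, 0, 0, 0, 0.62], [-0.03, 0.09, 0.22, 0, 0, 0, 0.62], [-0.03, 0.09, 0.22, 0, 0, 0, 0.62]]]'

```text
time_s: 0.6
tcp_pos: [0.1736, -0.4997, 0.4456]
ee_rot: [[-0.945, -0.327, 0.001], [-0.327, 0.945, -0.002], [-0.0, -0.003, -1.0]]
wrist_force: [0.1, -0.4, -0.1]
gripper_width: 0.63
```

play_rows --commands '[[[-0.045, 0.13, 0.12, 0, 0, 0, 0.62], [-0.045, 0.13, 0.12, 0, 0, 0, 0.62], [-0.045, 0.13, 0.12, 0, 0, 0, 0.62], [-0.045, 0.13, 0.12, 0, 0, 0, 0.62], [-0.045, 0.13, 0.12, 0, 0, 0, 0.62]]]'

```text
time_s: 1.1
tcp_pos: [0.1274, -0.3687, 0.5676]
ee_rot: [[-0.945, -0.327, 0.007], [-0.327, 0.945, -0.009], [-0.003, -0.011, -1.0]]
wrist_force: [0.4, -0.4, 0.5]
gripper_width: 0.383
```

play_rows --commands '[[[0.044, 0.018, 0, 0, 0, -0.06, 0.62], [0.085, 0.042, 0, 0, 0, -0.12, 0.62], [0.124, 0.07, 0, 0, 0, -0.18, 0.62], [0.158, 0.103, 0, 0, 0, -0.24, 0.62], [0.189, 0.14, 0, 0, 0, -0.3, 0.62]]]'

```text
time_s: 1.6
tcp_pos: [0.3203, -0.2294, 0.5605]
ee_rot: [[-1.0, -0.03, -0.004], [-0.03, 1.0, 0.001], [0.004, 0.002, -1.0]]
wrist_force: [0.7, -1.0, -0.0]
gripper_width: 0.376
```

play_rows --commands '[[[0.026, 0.04, 0, 0, 0, -0.06, 0.62], [0.048, 0.082, 0, 0, 0, -0.12, 0.62], [0.063, 0.127, 0, 0, 0, -0.18, 0.62], [0.072, 0.174, 0, 0, 0, -0.24, 0.62], [0.073, 0.222, 0, 0, 0, -0.3, 0.62]]]'

```text
time_s: 2.1
tcp_pos: [0.3924, -0.0061, 0.5602]
ee_rot: [[-0.964, 0.266, -0.004], [0.266, 0.964, -0.001], [0.004, -0.002, -1.0]]
wrist_force: [1.5, 0.2, -0.5]
gripper_width: 0.38
```

```bash
python3 -c "
from station import r;s=r.sense();print(s['joints'],s['tcp_pos'],s['ee_rot'][:,1],s['wrist_force'])"
```

```text
[ 2.30900496e+01 -3.76753100e+00  1.59792053e+01 -5.28371037e-02
 -1.10002195e+02 -1.28559266e+02] [ 0.39240215 -0.00613457  0.5601923 ] [ 0.26641377  0.96385647 -0.00210034] [ 1.51798296  0.23908969 -0.45012224]
```

play_rows --commands '[[[-0.004, 0.047, 0, 0, 0, -0.06, 0.62], [-0.012, 0.094, 0, 0, 0, -0.12, 0.62], [-0.026, 0.139, 0, 0, 0, -0.18, 0.62], [0.008, 0.176, 0, 0, 0, -0.24, 0.62], [0.048, 0.206, 0, 0, 0, -0.255, 0.62]]]'

```text
time_s: 2.6
tcp_pos: [0.4384, 0.1998, 0.5626]
ee_rot: [[-0.869, 0.495, 0.001], [0.495, 0.869, 0.001], [0.0, 0.001, -1.0]]
wrist_force: [0.5, 0.9, -0.3]
gripper_width: 0.38
```

play_rows --commands '[[[0.188, 0.0925, -0.13, 0, 0, 0, 0.62], [0.188, 0.0925, -0.13, 0, 0, 0, 0.62], [0.188, 0.0925, -0.13, 0, 0, 0, 0.62], [0.188, 0.0925, -0.13, 0, 0, 0, 0.62], [0.188, 0.0925, -0.13, 0, 0, 0, 0.62]]]'

```text
time_s: 3.1
tcp_pos: [0.6288, 0.2906, 0.428]
ee_rot: [[-0.867, 0.499, -0.004], [0.499, 0.867, -0.002], [0.003, -0.004, -1.0]]
wrist_force: [-0.0, -0.1, -0.5]
gripper_width: 0.378
```

play_rows --commands '[[[0, 0, -0.15, 0, 0, 0, 0.62], [0, 0, -0.15, 0, 0, 0, 0.62], [0, 0, -0.18, 0, 0, 0, 0.62], [0, 0, -0.18, 0, 0, 0, 0.62], [0, 0, -0.18, 0, 0, 0, 0.62]]]'

```text
time_s: 3.6
tcp_pos: [0.6242, 0.288, 0.2439]
ee_rot: [[-0.866, 0.499, -0.013], [0.499, 0.866, -0.008], [0.008, -0.013, -1.0]]
wrist_force: [-0.3, -0.7, 0.3]
gripper_width: 0.38
```

Run:
```python
from station import r
import cv2,numpy as np
s=r.sense();print(s['joints'],s['tcp_pos'],s['wrist_force'],s['ee_rot'])
ims=[]
for n in("wrist","side","top"):
    c=r.capture(n);np.savez(f"{n}1.npz",**{k:v for k,v in c.items() if isinstance(v,np.ndarray)},pos=s['tcp_pos'],rot=s['ee_rot']);ims.append(c["image"][:,:,::-1])
a=cv2.resize(ims[0],(400,300));b=cv2.resize(ims[1][140:290,200:400],(400,300),interpolation=cv2.INTER_CUBIC);t=cv2.resize(ims[2][135:285,180:380],(400,300),interpolation=cv2.INTER_CUBIC)
cv2.imwrite("pics/m1.png",np.vstack([np.hstack([a,b]),np.hstack([t,t*0])]))
```

```text
[ 3.81506853e+01  2.80854981e+01  1.32099393e+01 -1.34843205e-01
 -7.60036345e+01 -1.58080473e+02] [0.62422835 0.28803302 0.24390747] [-0.33528776 -0.68635557  0.28653441] [[-0.86629176  0.49935656 -0.01347662]
 [ 0.49947688  0.86629315 -0.0076824 ]
 [ 0.00783845 -0.01338646 -0.99987967]]
```

View pics/m1.png

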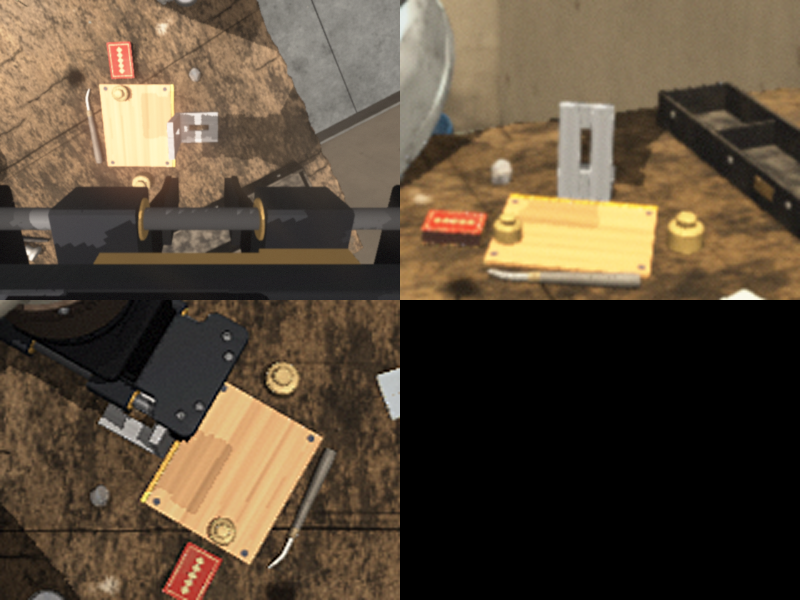

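The wrist view shows the fingers as dark posts at x≈170 and x≈235, with the bracket undisturbed at (195,127). I'll measure the fingertip geometry in tool coordinates from the wrist depth.

Run:
```python
import numpy as np
from h import *
np.set_printoptions(precision=4,suppress=True,linewidth=200)
w=dict(np.load("wrist1.npz"));w["extrinsics"]=w["mount"]
d=w["range_z"];P=cloud(w);m=(d>.03)&(P[...,2]>-.06)&(P[...,2]<.03)&(abs(P[...,1])<.1)&(abs(P[...,0])<.06)
q=P[m];print(len(q),w["mount"])
for z in np.arange(-.06,.012,.006):
  for s in(-1,1):
    k=q[(q[:,2]>=z)&(q[:,2]<z+.006)&(q[:,1]*s>0)]
    if len(k)>3:print("z%.3f"%z,s,"x",k[:,0].min(),k[:,0].max(),"y",k[:,1].min(),k[:,1].max(),len(k))
# bracket from wrist in world
T=np.eye(4);T[:3,:3]=w["rot"];T[:3,3]=w["pos"];W=P@T[:3,:3].T+T[:3,3]
k=(d>.03)&(W[...,2]>.09)&(W[...,2]<.108)&(abs(W[...,0]-.604)<.05)&(abs(W[...,1]-.25)<.05)&~m
t=W[k];print("legtop",t.mean(0),len(t));ex=np.array([.5,.866]);ey=np.array([-.866,.5])
print((t[:,:2]@ex).min(),(t[:,:2]@ex).max(),(t[:,:2]@ey).min(),(t[:,:2]@ey).max())
k=(d>.03)&(W[...,2]>.004)&(W[...,2]<.012)&(((W[...,:2]-[.6017,.249])@ex)>.015)&(((W[...,:2]-[.6017,.249])@ex)<.09)&(abs((W[...,:2]-[.6017,.249])@ey)<.035)&~m
t=(W[k][:,:2]-[.6017,.249]);print("foot X",np.percentile(t@ex,[0,1,99,100]),"Y",np.percentile(t@ey,[1,99]))
```

```text
3496 [[-0.0004  0.958   0.2866  0.0777]
 [ 1.      0.0001  0.0011  0.0006]
 [ 0.001   0.2866 -0.958  -0.1622]
 [ 0.      0.      0.      1.    ]]
z-0.060 -1 x -0.010100442288066905 0.005174173462345152 y -0.02116068069383893 -0.02067784953396963 105
z-0.060 1 x -0.01072048823833631 0.005288180302455661 y 0.02149063759589879 0.02201476822278372 105
z-0.054 -1 x -0.012533863067850884 0.0017946038366306177 y -0.021113757946845595 -0.01601214819598904 346
z-0.054 1 x -0.012570210445688734 0.001350070762994024 y 0.016808623530121674 0.021944212879259777 342
z-0.048 -1 x -0.01309396686066569 0.010702430294434448 y -0.027722528574902223 -0.01590183093045617 106
z-0.048 1 x -0.012699958088896915 0.010667142748501071 y 0.016765570742369083 0.028689618963724003 100
z-0.042 -1 x -0.010963607089093177 0.01084894544988485 y -0.02867808355864786 -0.0160694135630582 241
z-0.042 1 x -0.010333306796208641 0.010718815188390837 y 0.016823571152633866 0.029544968527261108 246
z-0.036 -1 x 0.007820789117931715 0.010546154523994447 y -0.028031591257081934 -0.01665449053132049 175
z-0.036 1 x -0.0113568876
[... 784 characters left out ...]
16064716714863633 143
z-0.012 1 x -0.011148154272236033 0.0102343284701297 y 0.01669278010736525 0.02590752124924309 140
z-0.006 -1 x -0.010695640022531622 0.010323442495366042 y -0.024988650698246562 -0.016112066743275512 121
z-0.006 1 x -0.010316032702075206 0.010515577950670638 y 0.016705275154067837 0.02564711867010136 117
z-0.000 -1 x -0.0027798104803297558 0.009587333999392753 y -0.023708145426119705 -0.016265153056123065 4
z-0.000 1 x 0.007524321958328792 0.009814703294576135 y 0.01763790160282714 0.024267757143753278 8
legtop [0.6037 0.2523 0.0993] 530
0.5152889089661006 0.52427767470756 -0.4226490565866501 -0.37285818093091866
foot X [0.015  0.0153 0.0687 0.0691] Y [-0.0255  0.0241]
```

play_rows --commands '[[[0, 0, -0.05, 0, 0, 0, 0.53], [0, 0, -0.1, 0, 0, 0, 0.53], [0, 0, -0.1, 0, 0, 0, 0.53], [0, 0, -0.1, 0, 0, 0, 0.53], [0, 0, -0.1, 0, 0, 0, 0.53]]]'

```text
time_s: 4.25
tcp_pos: [0.6295, 0.291, 0.1574]
ee_rot: [[-0.867, 0.498, 0.007], [0.498, 0.867, 0.004], [-0.004, 0.007, -1.0]]
wrist_force: [-0.5, 0.1, -0.2]
gripper_width: 0.467
```

play_rows --commands '[[[0, 0.0025, 0, 0, 0, 0, 0.53], [0, 0.0025, 0, 0, 0, 0, 0.53], [0, 0.0025, 0, 0, 0, 0, 0.53]]]'

```text
time_s: 4.55
tcp_pos: [0.6274, 0.2926, 0.154]
ee_rot: [[-0.867, 0.499, 0.002], [0.499, 0.867, 0.001], [-0.001, 0.002, -1.0]]
wrist_force: [0.3, 0.7, -0.4]
gripper_width: 0.47
```

Run:
```python
from station import r
for i in range(3):
    s=r.sense();print(s['tcp_pos'],s['ee_rot'][:,2],s['wrist_force'],s['gripper_width'],s['joint_velocities'].round(2));r.capture("top")
```

```text
[0.62742194 0.29259251 0.15397142] [ 0.00185848  0.00130069 -0.99999743] [ 0.26515925  0.73114389 -0.4005729 ] 0.4701792415714719 [-0.13  0.41 -0.76 -0.07  0.1   0.03]
[0.62722022 0.29241045 0.15348728] [ 1.15557325e-03  7.92470231e-04 -9.99999018e-01] [-0.50007178 -0.52210607  0.00664945] 0.4697442310583204 [ 0.05  0.44 -0.49  0.03  0.08  0.03]
[0.62710397 0.29229605 0.15310539] [ 6.01507239e-04  4.80405276e-04 -9.99999704e-01] [ 0.73634802 -0.41911122  0.33406285] 0.47180955470539976 [-0.04  0.32 -0.32  0.01  0.12  0.02]
```

play_rows --commands '[[[0, 0, -0.04, 0, 0, 0, 0.53], [0, 0, -0.075, 0, 0, 0, 0.53], [0, 0, -0.095, 0, 0, 0, 0.53], [0, 0, -0.107, 0, 0, 0, 0.53], [0, 0, -0.107, 0, 0, 0, 0.53]]]'

```text
time_s: 5.2
tcp_pos: [0.6262, 0.2915, 0.0436]
ee_rot: [[-0.867, 0.499, -0.003], [0.499, 0.867, -0.002], [0.001, -0.003, -1.0]]
wrist_force: [0.4, 0.3, -0.6]
gripper_width: 0.472
```

play_rows --commands '[[[0, 0, 0, 0, 0, 0, 0.53], [0, 0, 0, 0, 0, 0, 0.53], [0, 0, 0, 0, 0, 0, 0.53], [0, 0, 0, 0, 0, 0, 0.53]]]'

```text
time_s: 5.6
tcp_pos: [0.6274, 0.2925, 0.0467]
ee_rot: [[-0.867, 0.499, 0.001], [0.499, 0.867, 0.001], [-0.001, 0.002, -1.0]]
wrist_force: [0.1, -0.4, 0.3]
gripper_width: 0.471
```

```bash
cat > snap.py <<'E'
import sys,cv2,numpy as np
from station import r
s=r.sense();print(s['time_s'],s['tcp_pos'],s['wrist_force'],s['gripper_width'])
w=r.capture("wrist")["image"][:,:,::-1];b=r.capture("side")["image"][:,:,::-1]
b=cv2.resize(b[130:280,210:360],(450,450),interpolation=cv2.INTER_CUBIC)
w=cv2.resize(w[60:340,180:380],(320,448));w=np.vstack([w,w[:2]])
cv2.imwrite(f"pics/{sys.argv[1]}.png",np.hstack([w,b]))
E
python3 snap.py a
```

```text
5.6 [0.62741091 0.29248948 0.04668098] [ 0.07932771 -0.36881179  0.29992518] 0.4705699344509823
```

View pics/a.png

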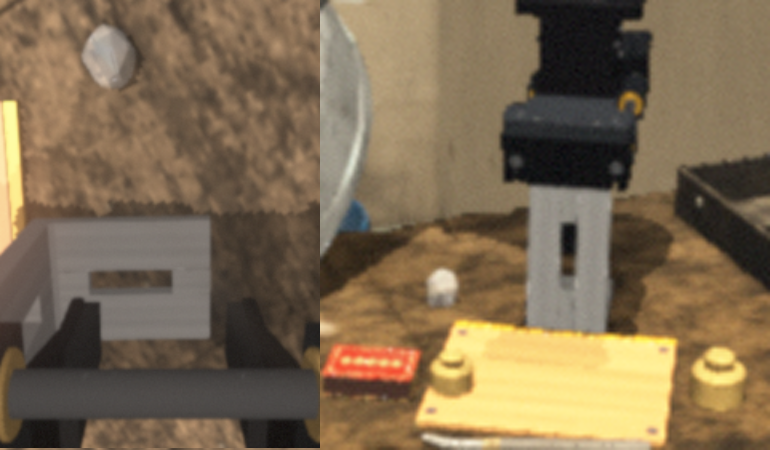

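The left finger sits between the leg and the toe, the right finger is just beyond the toe, and the body clears the leg top. Starting the push.

play_rows --commands '[[[-0.0025, -0.0043, 0, 0, 0, 0, 0.53], [-0.0045, -0.0078, 0, 0, 0, 0, 0.53], [-0.0065, -0.0113, 0, 0, 0, 0, 0.53], [-0.0085, -0.0147, 0, 0, 0, 0, 0.53], [-0.01, -0.0173, 0, 0, 0, 0, 0.53]]]'

```text
time_s: 6.2
tcp_pos: [0.6169, 0.2745, 0.0456]
ee_rot: [[-0.867, 0.499, 0.0], [0.499, 0.867, 0.0], [-0.0, 0.0, -1.0]]
wrist_force: [-0.1, -0.4, 0.5]
gripper_width: 0.468
```

play_rows --commands '[[[-0.001, -0.0017, 0, 0, 0, 0, 0.53], [-0.002, -0.0035, -0.001, 0, 0, 0, 0.53], [-0.003, -0.0052, -0.001, 0, 0, 0, 0.53], [-0.004, -0.007, -0.002, 0, 0, 0, 0.53], [-0.004, -0.007, -0.002, 0, 0, 0, 0.53]]]'

```text
time_s: 6.7
tcp_pos: [0.6126, 0.2675, 0.0432]
ee_rot: [[-0.867, 0.499, -0.001], [0.499, 0.867, -0.0], [0.001, -0.001, -1.0]]
wrist_force: [-0.1, -0.1, 0.8]
gripper_width: 0.468
```

```bash
python3 snap.py b
```

```text
6.7 [0.61256026 0.26747273 0.04322191] [-0.14983555 -0.14649022  0.81989593] 0.4677586889380908
```

View pics/b.png

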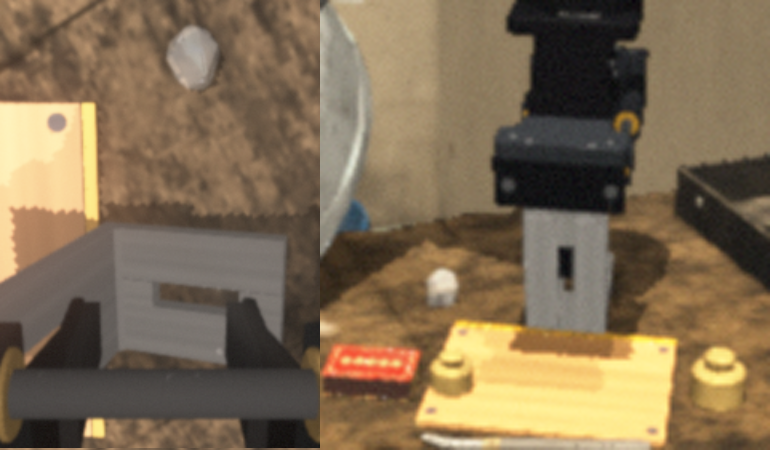

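play_rows --commands '[[[-0.0009, -0.0015, -0.0008, 0, 0, 0, 0.53], [-0.0018, -0.003, -0.0015, 0, 0, 0, 0.53], [-0.0034, -0.0059, -0.003, 0, 0, 0, 0.53], [-0.0049, -0.0085, -0.005, 0, 0, 0, 0.53], [-0.0049, -0.0085, -0.005, 0, 0, 0, 0.53]]]'

```text
time_s: 7.3
tcp_pos: [0.6076, 0.2587, 0.0382]
ee_rot: [[-0.867, 0.499, -0.001], [0.499, 0.867, -0.001], [0.001, -0.001, -1.0]]
wrist_force: [-0.6, -0.5, -0.6]
gripper_width: 0.471
```

```bash
python3 snap.py c
```

```text
7.3 [0.6076235  0.25874102 0.03816126] [-0.59175992 -0.47212199 -0.6357457 ] 0.47057556905383435
```

View pics/c.png

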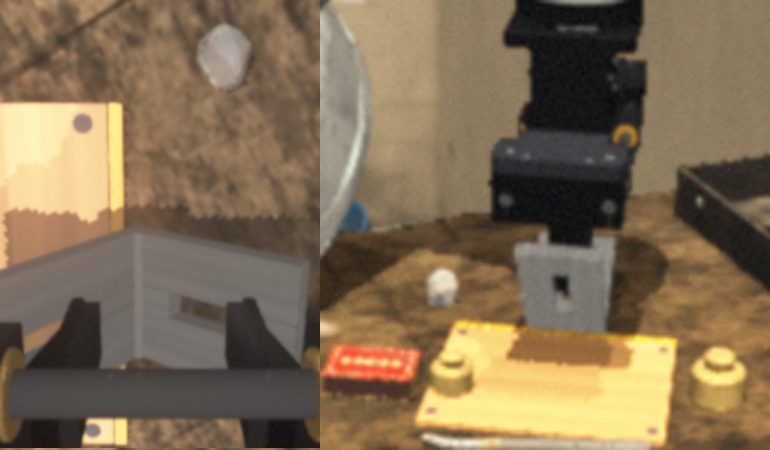

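play_rows --commands '[[[-0.0008, -0.0013, 0.0016, 0, 0, 0, 0.53], [-0.0015, -0.0025, 0.003, 0, 0, 0, 0.53], [-0.0022, -0.0038, 0.0047, 0, 0, 0, 0.53], [-0.0029, -0.005, 0.0063, 0, 0, 0, 0.53], [-0.0037, -0.0064, 0.0077, 0, 0, 0, 0.53]]]'

```text
time_s: 7.9
tcp_pos: [0.6043, 0.2528, 0.0465]
ee_rot: [[-0.867, 0.499, 0.0], [0.499, 0.867, 0.0], [-0.0, 0.0, -1.0]]
wrist_force: [0.4, 0.5, -0.1]
gripper_width: 0.473
```

```bash
cat > ang.py <<'E'
# leg/foot faces from the wrist depth, in the plane of ex and z (heel0 = 0)
import numpy as np
from station import r
from h import cloud
s=r.sense();print(s['time_s'],s['tcp_pos'],s['wrist_force'])
c=r.capture("wrist");c["extrinsics"]=c["mount"];P=cloud(c);d=c["range_z"]
fing=(d<.03)|((P[...,2]<.004)&(P[...,2]>-.3))&False
W=P@s['ee_rot'].T+s['tcp_pos'];R=W-[.602,.2486,0];X=R[...,0]*.5+R[...,1]*.866;Y=-R[...,0]*.866+R[...,1]*.5;Z=W[...,2]
m=(d>.03)&(Y>.012)&(Y<.023)&(X>-.12)&(X<.09)&(Z>.0)&(Z<.11)
for x in np.arange(-.11,.09,.008):
    k=m&(X>=x)&(X<x+.008)
    if k.sum()>3:print("X %4.0f Z med %5.1f  max %5.1f n%d"%(1e3*x+4,1e3*np.median(Z[k]),1e3*Z[k].max(),k.sum()))
E
python3 ang.py
```

```text
7.9 [0.60431478 0.25283074 0.04648185] [ 0.43956735  0.478462   -0.11479771]
X -106 Z med   5.3  max   7.0 n224
X  -98 Z med   5.2  max   7.7 n208
X  -90 Z med   5.4  max   7.1 n220
X  -82 Z med   5.2  max   7.0 n216
X  -74 Z med   5.3  max  69.0 n240
X  -66 Z med  70.0  max  74.1 n593
X  -58 Z med  64.1  max  70.9 n766
X  -50 Z med  57.0  max  63.1 n669
X  -42 Z med  49.8  max  55.5 n577
X  -34 Z med  42.8  max  48.7 n497
X  -26 Z med  35.9  max  41.1 n415
X  -18 Z med  29.0  max  34.6 n346
X  -10 Z med  22.1  max  26.6 n282
X   -2 Z med  14.7  max  19.8 n244
X    6 Z med  15.6  max  21.3 n239
X   14 Z med  24.4  max  30.7 n307
X   22 Z med  32.6  max  39.4 n377
X   30 Z med  41.1  max  47.8 n460
X   38 Z med  50.1  max  56.8 n542
X   46 Z med  54.1  max  59.0 n409
X   54 Z med   0.6  max   2.4 n151
X   62 Z med   0.6  max   2.2 n145
X   70 Z med   0.5  max   1.8 n148
X   78 Z med   0.6  max   2.2 n158
X   86 Z med   0.6  max   2.3 n139
```

play_rows --commands '[[[-0.0008, -0.0014, 0.0013, 0, 0, 0, 0.53], [-0.0016, -0.0028, 0.0026, 0, 0, 0, 0.53], [-0.0023, -0.0041, 0.0038, 0, 0, 0, 0.53], [-0.0031, -0.0054, 0.0048, 0, 0, 0, 0.53], [-0.0038, -0.0066, 0.0057, 0, 0, 0, 0.53]]]'

```text
time_s: 8.45
tcp_pos: [0.6006, 0.2463, 0.0521]
ee_rot: [[-0.867, 0.499, 0.0], [0.499, 0.867, 0.0], [-0.0, 0.0, -1.0]]
wrist_force: [0.2, -0.8, 0.8]
gripper_width: 0.469
```

```bash
python3 ang.py
```

```text
8.45 [0.60056085 0.24627098 0.05206126] [ 0.19423028 -0.76534662  0.76421089]
X -106 Z med   5.3  max   6.8 n200
X  -98 Z med   5.2  max   7.0 n205
X  -90 Z med   5.3  max   7.2 n202
X  -82 Z med   5.3  max  55.3 n213
X  -74 Z med  53.9  max  57.9 n532
X  -66 Z med  49.7  max  53.9 n536
X  -58 Z med  45.1  max  49.2 n489
X  -50 Z med  40.6  max  44.6 n441
X  -42 Z med  36.0  max  40.3 n392
X  -34 Z med  31.7  max  35.5 n355
X  -26 Z med  27.1  max  30.8 n312
X  -18 Z med  22.6  max  26.0 n278
X  -10 Z med  18.3  max  21.1 n231
X   -2 Z med  13.8  max  17.1 n222
X    6 Z med  17.1  max  24.4 n245
X   14 Z med  30.3  max  38.8 n336
X   22 Z med  43.3  max  52.8 n460
X   30 Z med  57.1  max  65.7 n569
X   38 Z med  61.8  max  64.8 n365
X   46 Z med   0.5  max   1.7 n125
X   54 Z med   0.5  max   1.9 n135
X   62 Z med   0.5  max   2.0 n131
X   70 Z med   0.6  max   2.2 n133
X   78 Z med   0.5  max   2.8 n132
X   86 Z med   0.6  max   2.1 n130
```

play_rows --commands '[[[-0.0007, -0.0012, 0.0009, 0, 0, 0, 0.53], [-0.0014, -0.0024, 0.0017, 0, 0, 0, 0.53], [-0.0023, -0.004, 0.0026, 0, 0, 0, 0.53], [-0.0032, -0.0055, 0.0033, 0, 0, 0, 0.53], [-0.0041, -0.0071, 0.0041, 0, 0, 0, 0.53]]]'

```text
time_s: 9.0
tcp_pos: [0.5964, 0.2391, 0.0561]
ee_rot: [[-0.867, 0.499, -0.0], [0.499, 0.867, -0.0], [0.0, -0.0, -1.0]]
wrist_force: [-0.6, -0.2, 0.8]
gripper_width: 0.471
```

```bash
python3 ang.py
```

```text
9.0 [0.59640126 0.23910473 0.05612881] [-0.61408846 -0.23298298  0.76150333]
X -106 Z med   5.3  max   7.0 n202
X  -98 Z med   5.2  max   6.8 n152
X  -90 Z med   5.2  max   6.9 n127
X  -82 Z med  40.7  max  43.3 n366
X  -74 Z med  38.1  max  41.1 n389
X  -66 Z med  35.4  max  38.8 n381
X  -58 Z med  32.5  max  35.4 n349
X  -50 Z med  29.8  max  32.8 n331
X  -42 Z med  27.0  max  30.3 n301
X  -34 Z med  24.3  max  26.7 n278
X  -26 Z med  21.4  max  23.9 n261
X  -18 Z med  18.7  max  21.2 n235
X  -10 Z med  16.0  max  18.7 n219
X   -2 Z med  13.3  max  15.3 n202
X    6 Z med  23.1  max  34.6 n291
X   14 Z med  44.6  max  57.5 n451
X   22 Z med  63.9  max  70.9 n557
X   30 Z med  67.3  max  69.9 n298
X   38 Z med   0.6  max   1.7 n139
X   46 Z med   0.6  max   1.9 n134
X   54 Z med   0.6  max   1.9 n122
X   62 Z med   0.7  max   2.4 n145
X   70 Z med   0.5  max   2.1 n131
X   78 Z med   0.5  max   2.3 n129
X   86 Z med   0.5  max   1.8 n127
```

play_rows --commands '[[[-0.0008, -0.0014, 0.0006, 0, 0, 0, 0.53], [-0.0016, -0.0028, 0.0012, 0, 0, 0, 0.53], [-0.0025, -0.0043, 0.0017, 0, 0, 0, 0.53], [-0.0033, -0.0057, 0.0021, 0, 0, 0, 0.53], [-0.0041, -0.0071, 0.0025, 0, 0, 0, 0.53]]]'

```text
time_s: 9.55
tcp_pos: [0.5923, 0.232, 0.0586]
ee_rot: [[-0.867, 0.499, -0.0], [0.499, 0.867, -0.0], [0.0, -0.0, -1.0]]
wrist_force: [-0.5, -0.6, 1.1]
gripper_width: 0.471
```

```bash
python3 ang.py | head -18
```

```text
9.55 [0.59228177 0.2319883  0.05859558] [-0.5432553  -0.60373438  1.09782117]
X -106 Z med   5.3  max   7.1 n195
X  -98 Z med   5.3  max   6.7 n129
X  -90 Z med  28.7  max  31.3 n159
X  -82 Z med  28.1  max  30.4 n306
X  -74 Z med  26.5  max  28.7 n296
X  -66 Z med  25.0  max  27.6 n287
X  -58 Z med  23.5  max  25.5 n267
X  -50 Z med  22.1  max  24.7 n256
X  -42 Z med  20.6  max  22.9 n245
X  -34 Z med  19.1  max  21.1 n231
X  -26 Z med  17.6  max  19.6 n226
X  -18 Z med  16.1  max  18.3 n214
X  -10 Z med  14.6  max  16.6 n205
X   -2 Z med  13.4  max  18.4 n220
X    6 Z med  41.0  max  60.2 n446
X   14 Z med  71.2  max  74.6 n535
X   22 Z med   1.3  max  73.3 n238
```

play_rows --commands '[[[-0.0006, -0.001, 0.0003, 0, 0, 0, 0.53], [-0.0012, -0.0021, 0.0006, 0, 0, 0, 0.53], [-0.0018, -0.0031, 0.0009, 0, 0, 0, 0.53], [-0.0024, -0.0042, 0.0012, 0, 0, 0, 0.53], [-0.003, -0.0052, 0.0014, 0, 0, 0, 0.53]]]'

```text
time_s: 10.1
tcp_pos: [0.5892, 0.2268, 0.0598]
ee_rot: [[-0.867, 0.499, -0.0], [0.499, 0.867, -0.0], [0.0, -0.0, -1.0]]
wrist_force: [0.4, -1.5, -0.1]
gripper_width: 0.47
```

play_rows --commands '[[[-0.0006, -0.001, 0, 0, 0, 0, 0.53], [-0.0012, -0.0021, 0, 0, 0, 0, 0.53], [-0.0018, -0.0031, 0, 0, 0, 0, 0.53], [-0.0024, -0.0042, 0, 0, 0, 0, 0.53], [-0.003, -0.0052, 0, 0, 0, 0, 0.53]]]'

```text
time_s: 10.6
tcp_pos: [0.5866, 0.2219, 0.06]
ee_rot: [[-0.867, 0.499, 0.001], [0.499, 0.867, 0.001], [-0.0, 0.001, -1.0]]
wrist_force: [-0.5, 0.5, 0.3]
gripper_width: 0.467
```

```bash
python3 ang.py | head -18
```

```text
10.6 [0.58663145 0.22192269 0.06000207] [-0.47874431  0.46754499  0.27827377]
X -106 Z med   5.2  max   6.8 n194
X  -98 Z med   5.3  max   7.1 n179
X  -90 Z med  13.1  max  14.9 n159
X  -82 Z med  13.2  max  14.7 n207
X  -74 Z med  13.2  max  14.6 n203
X  -66 Z med  13.1  max  15.0 n207
X  -58 Z med  13.2  max  14.6 n202
X  -50 Z med  13.2  max  14.9 n213
X  -42 Z med  13.2  max  15.0 n197
X  -34 Z med  13.2  max  15.1 n213
X  -26 Z med  13.2  max  15.1 n197
X  -18 Z med  13.1  max  14.7 n209
X  -10 Z med  13.1  max  15.6 n200
X   -2 Z med  48.1  max  77.4 n629
X    6 Z med  75.0  max  76.9 n264
X   14 Z med   0.6  max   1.9 n105
X   22 Z med   0.6  max   2.1 n130
```

The leg is flat: its top reads 13 mm, which is the 5 mm board plus the 8 mm plate. Backing off and rising.

play_rows --commands '[[[-0.002, -0.0035, 0, 0, 0, 0, 0.53], [-0.006, -0.0104, 0, 0, 0, 0, 0.53], [-0.0075, -0.013, 0.002, 0, 0, 0, 0.53], [-0.0075, -0.013, 0.02, 0, 0, 0, 0.53], [-0.0075, -0.013, 0.05, 0, 0, 0, 0.53]]]'

```text
time_s: 11.15
tcp_pos: [0.5773, 0.2076, 0.1085]
ee_rot: [[-0.866, 0.499, -0.005], [0.499, 0.866, -0.003], [0.003, -0.004, -1.0]]
wrist_force: [0.0, 0.7, 0.9]
gripper_width: 0.47
```

play_rows --commands '[[[0, 0, 0.04, 0, 0, 0, 0.53], [0, 0, 0.09, 0, 0, 0, 0.53], [0, 0, 0.14, 0, 0, 0, 0.53], [0, 0, 0.14, 0, 0, 0, 0.53], [0, 0, 0.14, 0, 0, 0, 0.53]]]'

```text
time_s: 11.65
tcp_pos: [0.579, 0.2089, 0.2518]
ee_rot: [[-0.867, 0.499, 0.003], [0.499, 0.867, 0.003], [-0.001, 0.004, -1.0]]
wrist_force: [-0.7, 1.1, -2.0]
gripper_width: 0.47
```

```bash
python3 snap.py d; python3 ang.py | tail -14
python3 - <<'E'
from station import r
import cv2,numpy as np
from h import cloud
s=r.sense();c=r.capture("wrist");c["extrinsics"]=c["mount"];W=cloud(c)@s['ee_rot'].T+s['tcp_pos'];R=W-[.602,.2486,0]
X=R[...,0]*.5+R[...,1]*.866;Y=-R[...,0]*.866+R[...,1]*.5;Z=W[...,2]
k=(c["range_z"]>.03)&(Z>.07)&(Z<.085)&(abs(X)<.04)&(abs(Y)<.05);p=np.c_[X[k],Y[k]].astype(np.float32)*1000
print("foot top edge rect",cv2.minAreaRect(p),len(p))
cv2.imwrite("pics/e.png",cv2.resize(c["image"][:,:,::-1],(560,420)))
E
```

```text
11.65 [0.57903979 0.20890737 0.25176697] [-0.73998915  1.12038431 -1.99104238] 0.4701389919917098
X  -18 Z med  13.4  max  15.3 n55
X  -10 Z med  13.3  max  14.7 n62
X   -2 Z med  38.8  max  76.7 n141
X    6 Z med  75.1  max  76.4 n65
X   14 Z med   0.9  max   2.1 n23
X   22 Z med   0.6  max   2.5 n45
X   30 Z med   0.7  max   2.2 n39
X   38 Z med   0.8  max   2.6 n42
X   46 Z med   1.0  max   2.3 n36
X   54 Z med   0.7  max   2.9 n41
X   62 Z med   0.8  max   2.0 n41
X   70 Z med   1.1  max   2.4 n34
X   78 Z med   0.8  max   2.5 n42
X   86 Z med   0.6  max   1.8 n43
foot top edge rect ((3.3662681579589844, -1.06842041015625), (50.062808990478516, 8.152722358703613), 89.77933502197266) 412
```

View pics/e.png

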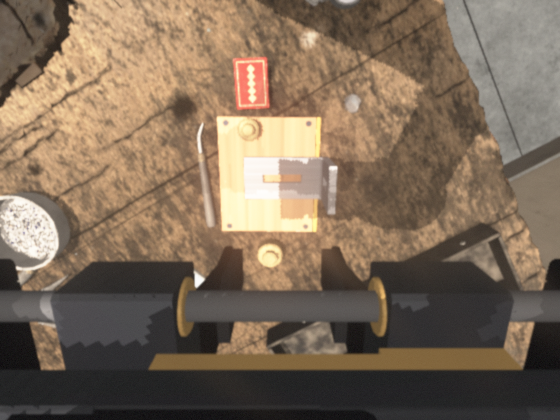

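View pics/d.png

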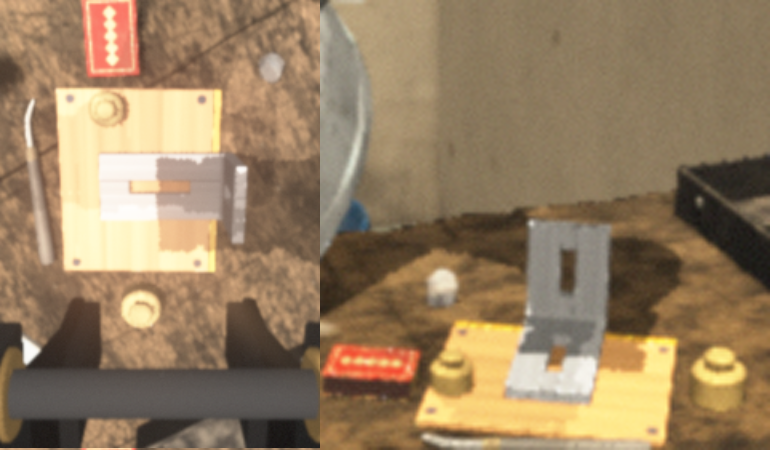

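The bracket lies flat and square on the board, the foot stands up at the brass edge, the other items look undisturbed, and the robot is clear. Handing in.

```bash
python3 -c "
from station import r;print(r.finish_job())"
```

```text
the job is handed in; nothing more can be done
None
```

The bracket is lying on the board and the job is handed in, finished at about 12 s of the 48 s allowed. I had both part-open fingers inside the L. One pushed the tall leg over to about 35°, and the other then held back the foot near the toe. The bracket followed it down through 48°, 61°, 71° and 79° to flat in about 3 s.

**Last checks (depth camera and pictures):**
- **Leg:** flat along its whole length, with its top at 13 mm (5 mm board plus 8 mm plate).
- **Foot:** upright, with its free end at about 75 mm, and square to the edge within about 0.3°.
- **Heel:** drew out about 7 mm from where it began, which puts it about 11 mm outside the brass edge.
- **Force:** the wrist readings I took stayed at noise level, at most about 2 N, so I saw no hard pressing. That also means they don't directly prove finger contact. I inferred contact from the bracket following the finger at every step.
- **Other things:** the weights, matchbox, burnisher and crystal look unmoved in the final pictures. I didn't measure their positions again.
- **Robot:** raised about 0.2 m clear of the bracket.

No check failed or disagreed. The hand-in gave no verdict.

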